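# Fill the gap in the sweet-tube display

## Task

The white display rack on the sweet-shop counter has one empty hole. Take the only tall sweet tube out of the plywood stock block (the other two tubes in it are short) and lower it, still in the gripper, into the empty hole of the display rack until it rests on the bottom; then let go so that it is left standing there.

Things in the scene. Friction and masses are not known exactly. Their poses are not given: they have to be found in the camera images.
- tall_tube: Tube to move: closed clear round tube of mixed sweets with flat white cap, 140 mm long, 30 mm across (cap too), lowest 8 mm tapering to a flat 20 mm foot; about 60 g. Stands in any hole of the stock block, its upper 90 mm free, top 150 mm above the counter; the two short tubes there are 95 mm long, tops at 105 mm. Origin: centre of the foot's underside; z up its axis; its yaw means nothing.
- stock: Plywood stock block, fixed: 70 mm (x) by 230 mm (y) by 60 mm high, a row of three round holes at y = -80, 0, +80 mm, each 40 mm wide and 50 mm deep (floors 10 mm above the counter). Holds the tall tube and two short ones in any order. Origin: centre of its underside, on the counter; z up.
- rack: White display rack, fixed: 80 mm (x) by 250 mm (y) by 60 mm high, three round holes at y = -80, 0, +80 mm, each 40 mm wide, 50 mm deep. Two hold tubes just like the tall one (tops 150 mm above the counter), one is empty. Stands to the robot's left or right, the stock block on the other side. Origin: centre of its underside, on the counter; z up.
- gap: Grey felt pad showing at the bottom of the rack's one empty hole. Origin: centre of the hole's floor, 10 mm above the counter, 50 mm straight below the middle of its mouth; axes as the rack's, z up. A tube resting in this hole has its origin here, with 5 mm of play all round.
Things that resemble listed ones, but are neither listed nor needed, are in the scene too. Leave any orange look-alike of the stock alone.

How it is judged:
On the way, in this order (a step that is already met when the one before it is completed fails the run):
1. the tall tube is lifted clear of the stock block (its foot above the block's top) (z of tall_tube in the frame of stock above 0.062 m), for 0.1 s.
2. the tall tube's foot is 10 mm or more down in the empty hole while the fingers still hold it (z of tall_tube in the frame of gap below 0.04 m and horizontal distance between tall_tube and gap below 0.015 m and contact force between the fingers and tall_tube above 0.3 N), for 0.1 s.
At the end, for the whole second after the job is handed in: The tall tube stands released and at rest in the display rack's formerly empty hole: its foot within 12 mm of the hole's floor and 15 mm of its middle, leaning less than 17 degrees (z of tall_tube in the frame of gap below 0.012 m and horizontal distance between tall_tube and gap below 0.015 m and angle between tall_tube's own z axis and vertical below 0.3 rad and linear speed of tall_tube below 0.03 m/s and contact force between the fingers and tall_tube below 0.1 N); the robot touches nothing.
It also fails if it takes over 43 s, if anything falls off the work surface, if the arm or the gripper's body presses on something with over 40 N, if the wrist force passes 120 N, or if a joint passes its speed limit or range.

## Robot

A 6-joint arm with a two-finger parallel gripper is mounted at the origin on the work surface. World frame = base frame: x ahead of the robot, y to its left, z up, the work surface at z = 0. Lengths are in m, angles in rad, forces in N, time in s.
With the tool pointing down it reaches from about 0.225 to 0.875 m from the base axis. Payload 3.4 kg.
Tool frame: the origin (TCP) lies on the centre line of the jaws, within the pads' length; the fingertips stand 11 mm ahead of it and the grasp point (between the pads) lies 8 mm behind it; z points along the fingers, y is the line along which they close (so a half turn about z gives the same grasp; the last joint's range is limited). The gripper opens to 85 mm and grips with 20 to 120 N. Pads are 22 mm wide; open, the fingers measure 114 mm over their backs; the gripper's body (76 mm by 85 mm) begins 54 mm behind the grasp point. The pads swing forward as they close: fully open they stand 13 mm farther back than shut.
Start: joints at [-1.424, 0.276, 1.505, -0, 1.361, -0.121], TCP at [0.152, -0.555, 0.242] pointing down, gripper open.
Joint ranges: [-2.89, 2.89], [-0.75, 2.08], [0.22, 2.7], [-1.18, 4.32], [0.11, 2.71], [-2.7, 2.7]. Speed limits (rad/s): [2.57, 2.57, 3.14, 3.14, 3.14, 3.14].

## Interface

Orientations are given as a unit quaternion [w, x, y, z].
In Python, from rig import manip, eyes, job gives the robot as it stands.
- The arm moves only by the tool drive_tool, never from a script. Its argument "rows" is a list of rows, each a list of 3 entries, a list of its own where there are three numbers: the turn, a rotation vector about the world's x, y, z in rad, then the shift along the world's x, y, z in cm, then the finger opening in cm, from 0 to 8.54. A call has 1 to 8 rows; each row shifts and turns the commanded pose from where the row before left it; what a row does not reach is not made up. A row lasts 1/8 s, in which the tool goes at most 62.5 mm and 10.7 degrees, less where a joint would pass 70% of its speed; a pose out of reach is approached as far as the arm can. A call is refused whole if a number of a shift passes 6.25 or a number of a turn 0.188, either way. A call with a gripper value outside its range is refused whole. The fingers move at their own pace and stop on an object; "force" is the grip in N (left out, the last holds). Time passes only in rows, so rows that do not move let the fingers close. It gives the time, the measured TCP pose, the force, the opening and the grip force at its end, in the units of the state.
- manip.get_state(): the state, without advancing time (a new reading comes with each control period).
- eyes.get_image(name): name is "scene" or "top" or "wrist"; returns the picture (400x640x3 uint8, red, green, blue); there is no depth.
- eyes.get_calibration(name): a dict with "camera_matrix" (3x3 intrinsics, pixels), "k1" (the pictures are not rectified: a ray, as slopes to the right and down, at radius r is drawn at 1 + k1 r^2 times it, then the intrinsics apply), "view" (4x4, takes a point from world to camera coordinates). Camera axes: x right, y up, looking along -z (the intrinsics and any distortion apply to the point x, -y, -z); pixel columns grow to the right and rows downward; lengths in m; the calibration is good to about 2 mm. A picture is of the moment at which its call begins: read the wrist's pose just before it. get_calibration takes no time and is no camera call; for the wrist camera it gives the pose at the moment of the call.
- job.sign_off(): hands the job in; it is judged then, once.
The state is a dict: "clock": time; "qpos": joint angles; "qd": joint speeds; "effort": joint torques, N m; "position": TCP position; "ee_rot": TCP orientation; "contact_force": force on the tool from outside, world axes, zero at the start; "moment": the same for the moment, N m; "width": finger opening in m; "gripper_force": force on a finger pad.
Only numpy, scipy, OpenCV 4.12 (cv2) and the standard library are available. Lean on these libraries where they do the work, as an engineer would, in place of code of your own. Each camera call takes 0.05 s, during which the arm holds its last target. There are 200 camera calls.

## Working session

There is one attempt and no reset: what is moved stays moved. The work goes in short steps, Python scripts to look and compute and a tool call to move; the robot and the scene stay as the last step left them, time stands still between calls to the robot, and variables do not carry over. Pictures are saved under pics/ and viewed, at most 10 in all, crops included, and the job is handed in when it is done.

Besides the shell and the picture viewer there is one more tool, called after "Request:" in YAML: its name, and indented under it one key for each argument. drive_tool: Moves the arm, as the interface text tells. Its arguments: {"type":"object","properties":{"rows":{"type":"array"},"force":{"type":"number"}},"required":["rows"]}

```bash
mkdir -p pics; cat > h.py <<'E'
import numpy as np, cv2
from rig import manip, eyes, job
def ray(c,u,v):
    K=np.array(c["camera_matrix"],float);V=np.array(c["view"],float)
    d=np.array([c["k1"],0,0,0],float)
    p=cv2.undistortPoints(np.array([[[u,v]]],float),K,d)[0,0]
    R=V[:3,:3];o=-R.T@V[:3,3]
    return o,R.T@np.array([p[0],-p[1],-1.])
def onz(c,u,v,z):
    o,d=ray(c,u,v);return o+d*(z-o[2])/d[2]
def save(im,n): cv2.imwrite("pics/"+n,cv2.cvtColor(im,cv2.COLOR_RGB2BGR))
E
python3 - <<'E'
from h import *
a=eyes.get_image("scene");b=eyes.get_image("top")
np.save("top.npy",b);np.save("scene.npy",a);save(a,"scene.png");save(b,"top.png")
for n in("scene","top"):print(eyes.get_calibration(n))
E
```

```text
{'camera_matrix': array([[434.47256885,   0.        , 326.80251154],
       [  0.        , 434.47256885, 199.49273817],
       [  0.        ,   0.        ,   1.        ]]), 'k1': 0.03549875576632465, 'view': array([[ 0.72956298,  0.68384657, -0.00957747, -0.4450016 ],
       [-0.51797695,  0.56164063,  0.64518189,  0.29012129],
       [ 0.44658452, -0.46573992,  0.76396898, -1.19625883],
       [ 0.        ,  0.        ,  0.        ,  1.        ]])}
{'camera_matrix': array([[461.47441148,   0.        , 323.5053    ],
       [  0.        , 461.47441148, 204.85378935],
       [  0.        ,   0.        ,   1.        ]]), 'k1': 0.024924051030603085, 'view': array([[ 0.00727936, -0.9994369 , -0.03275505,  0.02544431],
       [ 0.98249897,  0.00105144,  0.18626505, -0.63485914],
       [-0.18612573, -0.0335377 ,  0.98195338, -0.75097255],
       [ 0.        ,  0.        ,  0.        ,  1.        ]])}
```

View pics/top.png

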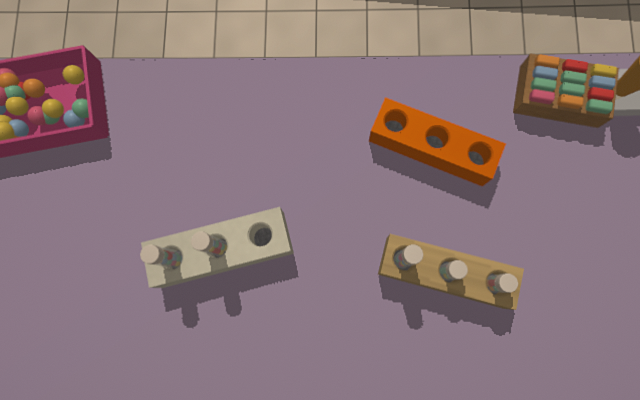

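View pics/scene.png

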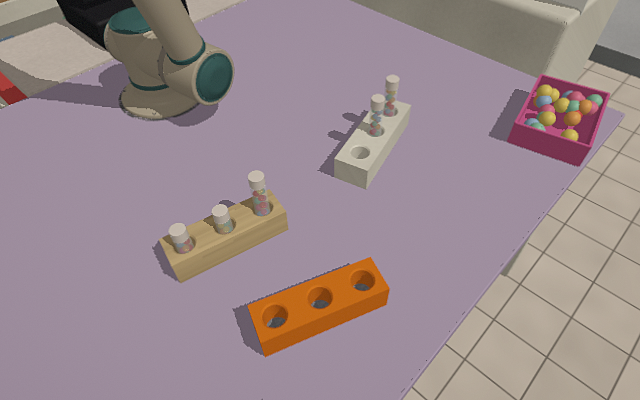

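Top view: the white rack is at (217,247), with tubes at (150,254) and (202,241) and its empty hole at (262,236). The plywood stock is at (451,270), with caps at (413,254), (457,269) and (508,283). The orange look-alike at (437,140) stays alone.
Scene view: the stock caps are at (179,231), (221,212) and (257,180). The last one stands much taller, and it is the end nearest the rack, which matches (413,254) in the top view. I'll measure it and confirm with a crop.

```bash
python3 - <<'E'
from h import *
b=np.load("top.npy");a=np.load("scene.npy");ct=eyes.get_calibration("top");cs=eyes.get_calibration("scene")
bg=cv2.cvtColor(b,cv2.COLOR_RGB2HSV);
def comp(m,x0,y0,x1,y1):
    z=np.zeros_like(m);z[y0:y1,x0:x1]=m[y0:y1,x0:x1]
    cn,_=cv2.findContours(z,cv2.RETR_EXTERNAL,cv2.CHAIN_APPROX_NONE);return max(cn,key=cv2.contourArea)
# block top outlines
print("hsv samples",[bg[r,c].tolist() for c,r in((435,250),(390,265),(180,240),(270,270),(413,254),(262,236),(450,300))])
sat=bg[...,1].astype(int);hue=bg[...,0]
ply=((hue>10)&(hue<28)&(sat>80)).astype(np.uint8)*255
c=comp(ply,360,220,540,320);r=cv2.minAreaRect(c);print("stock",r)
cream=((hue>15)&(hue<40)&(sat<85)&(sat>15)&(bg[...,2]>110)).astype(np.uint8)*255
c=comp(cream,120,195,310,300);print("rack",cv2.minAreaRect(c))
dark=(bg[...,2]<110).astype(np.uint8)*255
c=comp(dark,243,220,280,252);e=cv2.fitEllipse(c);print("hole",e,cv2.boundingRect(c))
print("hole mouth",onz(ct,*e[0],.06))
for p,h in(((413,254),.15),((457,269),.105),((508,283),.105),((413,254),.105)):print(p,h,onz(ct,*p,h))
for p,h in(((257,177),.15),((221,210),.105),((179,229),.105),((360,152),.06)):print("scene",p,h,onz(cs,*p,h))
x=np.vstack([cv2.resize(b[190:310,120:320],(800,300)) if 0 else cv2.resize(b[205:305,130:310],(540,300),interpolation=2),cv2.resize(b[220:320,360:540],(540,300),interpolation=2)])
y=cv2.resize(a[150:290,150:300],(250,233),interpolation=2);z=np.zeros((600,250,3),np.uint8);z[:233]=y
save(np.hstack([x,z]),"crop.png")
E
```

```text
hsv samples [[18, 119, 161], [19, 117, 151], [22, 48, 177], [155, 34, 91], [17, 49, 188], [8, 15, 69], [155, 34, 90]]
stock ((451.41455078125, 271.9248962402344), (142.77073669433594, 43.212955474853516), 14.743562698364258)
rack ((214.47311401367188, 246.92938232421875), (46.170589447021484, 146.8077850341797), 75.49983215332031)
hole ((260.16583251953125, 234.56724548339844), (20.887075424194336, 21.12419891357422), 76.5515365600586) (250, 224, 22, 22)
hole mouth [0.58191925 0.13821972 0.06      ]
(413, 254) 0.15 [ 0.54197607 -0.11133294  0.15      ]
(457, 269) 0.105 [ 0.52220726 -0.18746699  0.105     ]
(508, 283) 0.105 [ 0.50093335 -0.26586605  0.105     ]
(413, 254) 0.105 [ 0.54568229 -0.11848222  0.105     ]
scene (257, 177) 0.15 [ 0.5455286  -0.11345034  0.15      ]
scene (221, 210) 0.105 [ 0.52345468 -0.18855555  0.105     ]
scene (179, 229) 0.105 [ 0.50351792 -0.26524001  0.105     ]
scene (360, 152) 0.06 [0.58217312 0.13703612 0.06      ]
```

View pics/crop.png

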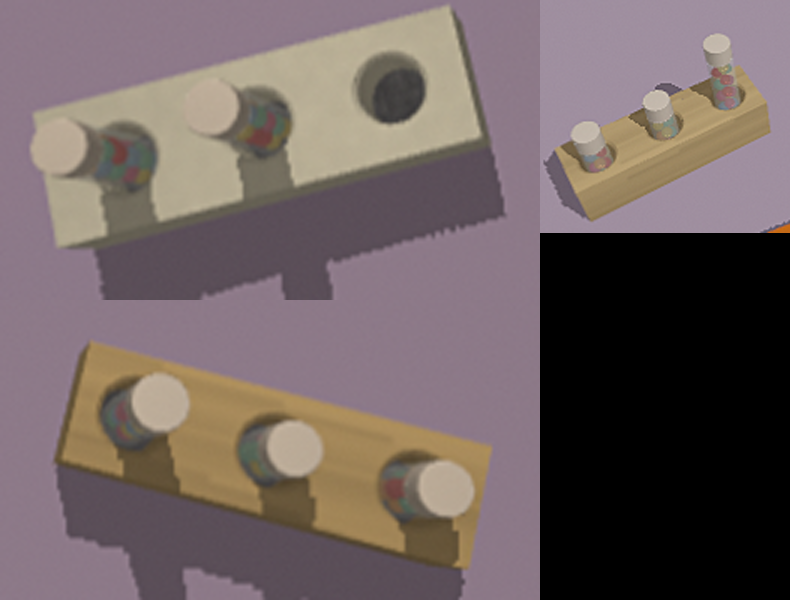

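The crop confirms it: among the stock tubes, the one at top-view (413,254) / scene (257,177) is the only tall one. Its cap is at about (0.544, -0.112, 0.15). The rack's empty hole is at (0.582, 0.138), with both views agreeing to about 2 mm and the row pitch reading 78–80 mm.

```bash
python3 - <<'E'
from h import *
from scipy.spatial.transform import Rotation as Ro
s=manip.get_state();q=s["ee_rot"];R=Ro.from_quat([q[1],q[2],q[3],q[0]]).as_matrix()
print(s["clock"],s["position"],R.round(3),s["qpos"],s["width"])
y=R[:2,1];cur=np.arctan2(y[1],y[0])
for n,t in(("stock",-.26),("rack",.25)):print(n,(t-cur+np.pi/2)%np.pi-np.pi/2)
print(np.array([.544,-.1125,.2])-s["position"])
E
```

```text
0.1 [ 0.15208004 -0.55405275  0.24152824] [[ 0.964  0.265 -0.   ]
 [ 0.265 -0.964  0.002]
 [ 0.    -0.002 -1.   ]] [-1.42399557e+00  2.76535467e-01  1.50599612e+00  2.14047714e-06
  1.36072184e+00 -1.21008205e-01] 0.08549557843824511
stock 1.042987649482229
rack 1.5529876494822288
[ 0.39191996  0.44155275 -0.04152824]
```

Request:
drive_tool:
  rows:
    - [[0,0,0.087],[3.2,3.6,0],8.5]
    - [[0,0,0.087],[3.2,3.6,0],8.5]
    - [[0,0,0.087],[3.2,3.6,0],8.5]
    - [[0,0,0.087],[3.2,3.6,0],8.5]
    - [[0,0,0.087],[3.2,3.6,0],8.5]
    - [[0,0,0.087],[3.2,3.6,0],8.5]
    - [[0,0,0.087],[3.2,3.6,0],8.5]
    - [[0,0,0.087],[3.2,3.6,0],8.5]
  force: 30

```text
clock: 1.1
position: [0.4089, -0.2651, 0.2421]
ee_rot: [-0.0, 0.885, 0.465, -0.0]
contact_force: [1.0, -0.3, -0.2]
width: 0.0849
gripper_force: 0.0
```

Request:
drive_tool:
  rows:
    - [[0,0,0.087],[3.2,3.6,0],8.5]
    - [[0,0,0.087],[3.2,3.6,0],8.5]
    - [[0,0,0.087],[3.2,3.6,0],8.5]
    - [[0,0,0.087],[3.2,3.6,0],8.5]
    - [[0,0,0],[0,0,0],8.5]
    - [[0,0,0],[0,0,0],8.5]

```text
clock: 1.85
position: [0.5355, -0.1226, 0.2418]
ee_rot: [-0.0, 0.792, 0.61, -0.001]
contact_force: [-0.2, -0.0, 0.5]
width: 0.0848
gripper_force: 0.0
```

```bash
python3 - <<'E'
from h import *
s=manip.get_state();c=eyes.get_calibration("wrist");w=eyes.get_image("wrist");np.save("w1.npy",w);save(w,"w1.png")
print(s["clock"],s["position"],s["ee_rot"])
V=c["view"];K=c["camera_matrix"]
for p in([.544,-.1125,.15],[*s["position"][:2],.15]):
    q=V[:3,:3]@np.array(p)+V[:3,3];print(K[0,0]*q[0]/-q[2]+K[0,2],K[1,1]*-q[1]/-q[2]+K[1,2])
E
```

```text
1.85 [ 0.5355147  -0.12264854  0.24178974] [-3.88358824e-04  7.92455082e-01  6.09929682e-01 -7.58206310e-04]
325.9806532300808 193.46423456335427
317.56664554435815 210.40774131398473
```

View pics/w1.png

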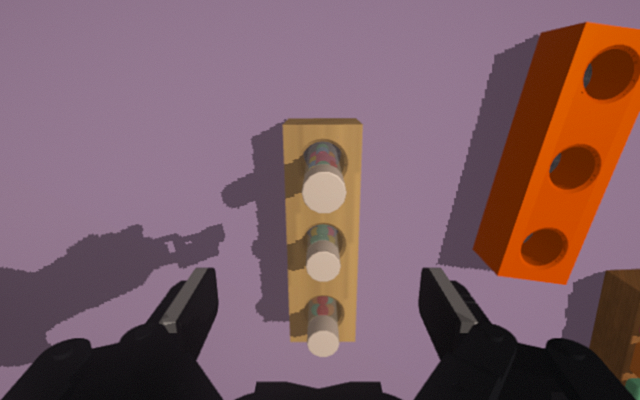

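Wrist view: the tall cap is at (324,191), against a predicted (326,193), so the tube is at about (0.543, -0.111). The jaws straddle it across the row. Descending now.

Request:
drive_tool:
  rows:
    - [[0,0,0],[0.4,0.6,-2.5],8.5]
    - [[0,0,0],[0.3,0.5,-2.5],8.5]
    - [[0,0,0],[0,0,-2.5],8.5]
    - [[0,0,0],[0,0,-2.5],8.5]
    - [[0,0,0],[0,0,-1.5],8.5]
    - [[0,0,0],[0,0,-1.0],8.5]
    - [[0,0,0],[0,0,0],8.5]
    - [[0,0,0],[0,0,0],5]

```text
clock: 2.9
position: [0.5437, -0.1118, 0.1181]
ee_rot: [0.001, 0.793, 0.61, 0.0]
contact_force: [0.2, -0.0, -0.5]
width: 0.0695
gripper_force: 0.0
```

Request:
drive_tool:
  rows:
    - [[0,0,0],[0,0,0],4]
    - [[0,0,0],[0,0,0],3.5]
    - [[0,0,0],[0,0,0],2]
    - [[0,0,0],[0,0,0],2]
    - [[0,0,0],[0,0,0],2]
    - [[0,0,0],[0,0,0],2]
  force: 30

```text
clock: 3.65
position: [0.5432, -0.1115, 0.1178]
ee_rot: [0.0, 0.792, 0.61, 0.0]
contact_force: [-0.9, 0.7, 5.9]
width: 0.0294
gripper_force: 29.8
```

Request:
drive_tool:
  rows:
    - [[0,0,0],[0,0,0.5],2]
    - [[0,0,0],[0,0,1],2]
    - [[0,0,0],[0,0,1.5],2]
    - [[0,0,0],[0,0,2],2]
    - [[0,0,0],[0,0,2],2]
    - [[0,0,0],[0,0,1.5],2]
    - [[0,0,0],[0,0,1],2]
    - [[0,0,0],[0,0,0],2]

```text
clock: 4.65
position: [0.5435, -0.1117, 0.2131]
ee_rot: [0.001, 0.793, 0.61, 0.0]
contact_force: [0.0, 0.1, -0.8]
width: 0.0289
gripper_force: 29.7
```

```bash
python3 - <<'E'
from h import *
a=eyes.get_image("scene");save(cv2.resize(a[60:300,100:460],(800,533)),"s2.png");print(manip.get_state()["clock"])
E
```

```text
4.7
```

View pics/s2.png

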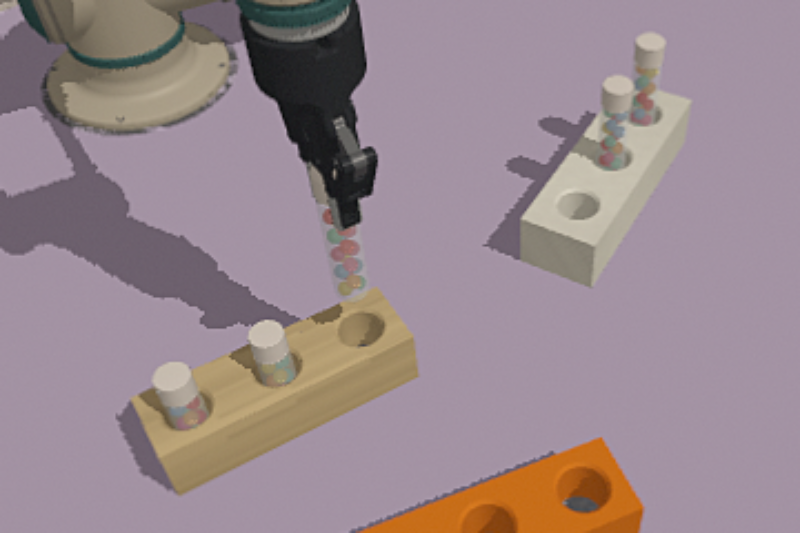

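The tube is lifted, with its foot at image (352,290) above the now-empty stock hole at (361,328). It is in line with the gripper. Carrying it over the rack hole.

Request:
drive_tool:
  rows:
    - [[0,0,0.06],[0.5,2.5,0],2]
    - [[0,0,0.06],[0.5,3,0],2]
    - [[0,0,0.06],[0.5,3.5,0],2]
    - [[0,0,0.07],[0.5,3.5,0],2]
    - [[0,0,0.07],[0.5,3.5,0],2]
    - [[0,0,0.07],[0.5,3.5,0],2]
    - [[0,0,0.06],[0.5,3,0],2]
    - [[0,0,0.06],[0.35,2.4,0],2]

```text
clock: 5.7
position: [0.5812, 0.1387, 0.2111]
ee_rot: [-0.001, 0.612, 0.791, -0.001]
contact_force: [-0.4, -0.2, -1.2]
width: 0.0295
gripper_force: 29.7
```

Request:
drive_tool:
  rows:
    - [[0,0,0],[0,0,0],2]
    - [[0,0,0],[0,0,-1.5],2]
    - [[0,0,0],[0,0,-1],2]
    - [[0,0,0],[0,0,0],2]

```text
clock: 6.2
position: [0.5806, 0.1365, 0.1856]
ee_rot: [-0.001, 0.614, 0.79, -0.001]
contact_force: [0.5, 0.2, -0.4]
width: 0.0291
gripper_force: 29.7
```

```bash
python3 - <<'E'
from h import *
a=eyes.get_image("scene");t=eyes.get_image("top");s=manip.get_state();P=s["position"];print(s["clock"],P)
np.save("t3.npy",t)
for n,im,(x0,y0) in(("scene",a,(290,40)),("top",t,(190,160))):
    c=eyes.get_calibration(n);V=c["view"]
    def pr(p):
        rv=np.diag([1,-1,-1])@V[:3,:3];tv=np.diag([1,-1,-1])@V[:3,3]
        return cv2.projectPoints(np.array([p],float),cv2.Rodrigues(rv)[0],tv,c["camera_matrix"],np.array([c["k1"],0,0,0]))[0][0,0]
    h=P[2]-.107
    print(n,"foot",pr([P[0],P[1],h]),"mid",pr([P[0],P[1],h+.06]),"hole",pr([.582,.1375,.06]))
    if n=="scene": save(cv2.resize(a[40:200,290:450],(600,600),interpolation=2),"s3.png")
E
```

```text
6.3 [0.58161962 0.13685835 0.18706878]
scene foot [360.20843643 145.14494041] mid [361.66205123 123.47121022] hole [360.07686845 151.85492715]
top foot [258.9796521  233.29281812] mid [252.49048611 228.49631871] hole [260.57844742 234.52232166]
```

View pics/s3.png

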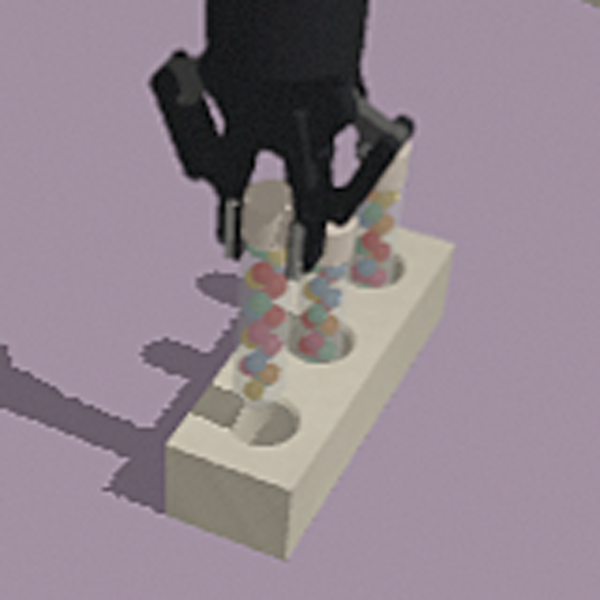

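Scene view: the foot is at about (358.5,147) and the hole centre at (360.7,152.5). The tube is upright but about 1.5 px (3–4 mm) to the image's left. I'll shift +2 mm in x and y, then lower it while watching the force.

Request:
drive_tool:
  rows:
    - [[0,0,0],[0.2,0.2,0],2]
    - [[0,0,0],[0,0,-1],2]
    - [[0,0,0],[0,0,-1],2]
    - [[0,0,0],[0,0,-1],2]
    - [[0,0,0],[0,0,-0.7],2]
    - [[0,0,0],[0,0,0],2]

```text
clock: 7.05
position: [0.5831, 0.1394, 0.1494]
ee_rot: [-0.001, 0.613, 0.79, -0.001]
contact_force: [0.6, -0.1, -0.0]
width: 0.0295
gripper_force: 29.7
```

```bash
python3 - <<'E'
from h import *
a=eyes.get_image("scene");s=manip.get_state();print(s["clock"],s["position"],s["contact_force"],s["moment"])
save(cv2.resize(a[70:190,310:430],(600,600),interpolation=2),"s4.png")
E
```

```text
7.1 [0.58358236 0.13946216 0.14999896] [-0.32079593  0.62993629 -0.4356624 ] [ 0.00702191 -0.02286454 -0.01557557]
```

View pics/s4.png

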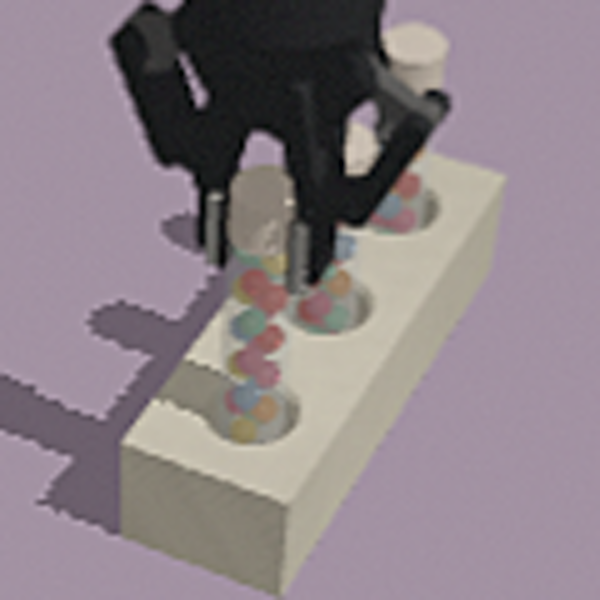

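The tube is inside the mouth: its axis at (253,400) lies on the hole's centre column, and there is no contact force. Lowering to the floor.

Request:
drive_tool:
  rows:
    - [[0,0,0],[0,0,-0.8],2]
    - [[0,0,0],[0,0,-0.8],2]
    - [[0,0,0],[0,0,-0.7],2]
    - [[0,0,0],[0,0,-0.4],2]
    - [[0,0,0],[0,0,-0.2],2]
    - [[0,0,0],[0,0,0],2]

```text
clock: 7.85
position: [0.5837, 0.1394, 0.1213]
ee_rot: [0.0, 0.613, 0.79, 0.0]
contact_force: [-0.1, 0.0, -0.5]
width: 0.0293
gripper_force: 29.7
```

Request:
drive_tool:
  rows:
    - [[0,0,0],[0,0,-0.15],2]
    - [[0,0,0],[0,0,-0.15],2]
    - [[0,0,0],[0,0,-0.1],2]
    - [[0,0,0],[0,0,0],2]

```text
clock: 8.35
position: [0.5837, 0.1394, 0.1178]
ee_rot: [0.0, 0.613, 0.79, 0.0]
contact_force: [-0.6, -0.6, 2.8]
width: 0.0295
gripper_force: 30.1
```

It has bottomed out: upward force of 2.8 N at the expected height. Releasing and retreating.

Request:
drive_tool:
  rows:
    - [[0,0,0],[0,0,0],3.2]
    - [[0,0,0],[0,0,0],4]
    - [[0,0,0],[0,0,0],6]
    - [[0,0,0],[0,0,0],7]
    - [[0,0,0],[0,0,0],7]
    - [[0,0,0],[0,0,2],7]
    - [[0,0,0],[0,0,3],7]
    - [[0,0,0],[0,0,4],7]

```text
clock: 9.35
position: [0.583, 0.1394, 0.2073]
ee_rot: [-0.001, 0.613, 0.79, -0.001]
contact_force: [-0.2, 0.2, 0.7]
width: 0.0698
gripper_force: 0.0
```

Request:
drive_tool:
  rows:
    - [[0,0,0],[0,0,5],7]
    - [[0,0,0],[-2,-4,4],7]
    - [[0,0,0],[-3,-4,0],7]
    - [[0,0,0],[-3,-4,0],7]
    - [[0,0,0],[-3,-4,0],7]
    - [[0,0,0],[0,0,0],7]
    - [[0,0,0],[0,0,0],7]

```text
clock: 10.22
position: [0.4741, -0.0203, 0.2976]
ee_rot: [0.0, 0.613, 0.79, 0.001]
contact_force: [-0.1, -0.2, -0.8]
width: 0.0699
gripper_force: 0.0
```

```bash
python3 - <<'E'
from h import *
a=eyes.get_image("scene");s=manip.get_state();print(s["clock"],s["position"],s["contact_force"],s["width"],s["gripper_force"])
t=eyes.get_image("top")
save(np.hstack([cv2.resize(a[60:190,300:430],(400,400)),cv2.resize(t[180:310,170:300],(400,400))]),"s5.png")
E
```

```text
10.275 [ 0.47432421 -0.0200008   0.2974273 ] [ 1.05823852 -0.21533898  0.05961629] 0.06985517032936114 0.0
```

View pics/s5.png

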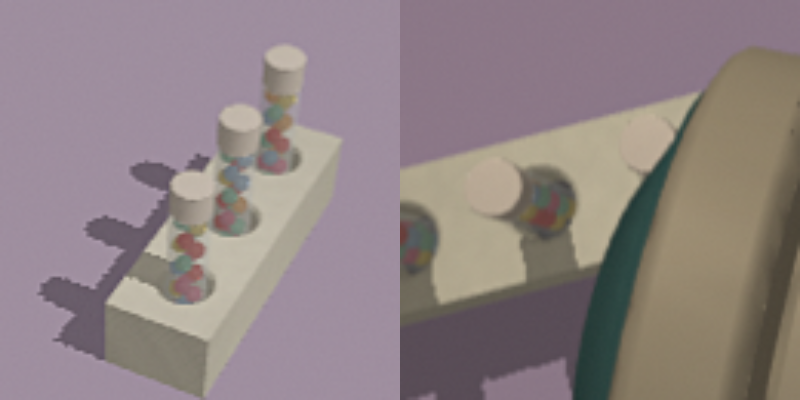

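The tube stands upright in the formerly empty hole (cap at (191,198), foot at (187,285) in the left panel). It is level with its neighbours and the gripper is clear.

```bash
python3 -c "
from rig import job
print(job.sign_off())"
```

```text
the job is handed in; nothing more can be done
None
```

The tall tube is standing released in the display rack's formerly empty hole, and the job was handed in at about 10 s of robot time; sign-off gave no verdict.

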